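# Find the steel sample by heft

### The job

One of the three identical closed sample tins holds the steel reference piece for the spectrometer and is clearly the heaviest: lift the tins to find it by feel, stand the two lighter ones upright on the shallow tray, and finish while holding the heaviest one up, upright in the gripper, with its foot at least 12 cm above the bench. Do not let go of it at the end, never tip a tin over, and leave the other things on the bench where they are.

Things in the scene. Friction and masses are not known exactly. Their poses are not given: they have to be found in the camera images.
- tin_a_mid (a point): centre (half-way up, 31 above its foot) of one of three outwardly identical closed cylindrical aluminium tins, 52 across (53 at the lid and foot) and 62 tall, standing upright on the bench at the start, lid up, z axis up. Each holds one loose solid block that may click a millimetre or two inside; with contents it weighs between 0.2 and 0.7 kg. One tin is heavier than either other by at least 0.2 kg, and which one differs from start to start, whatever its name or place
- tin_b_mid (a point): centre (half-way up, 31 above its foot) of one of three outwardly identical closed cylindrical aluminium tins, 52 across (53 at the lid and foot) and 62 tall, standing upright on the bench at the start, lid up, z axis up. Each holds one loose solid block that may click a millimetre or two inside; with contents it weighs between 0.2 and 0.7 kg. One tin is heavier than either other by at least 0.2 kg, and which one differs from start to start, whatever its name or place
- tin_c_mid (a point): centre (half-way up, 31 above its foot) of one of three outwardly identical closed cylindrical aluminium tins, 52 across (53 at the lid and foot) and 62 tall, standing upright on the bench at the start, lid up, z axis up. Each holds one loose solid block that may click a millimetre or two inside; with contents it weighs between 0.2 and 0.7 kg. One tin is heavier than either other by at least 0.2 kg, and which one differs from start to start, whatever its name or place
- tin_a: the same tin as tin_a_mid; origin at the centre of its foot
- tin_b: the same tin as tin_b_mid; origin at the centre of its foot
- tin_c: the same tin as tin_c_mid; origin at the centre of its foot
- tray: fixed shallow grey plastic tray on the left of the bench, 170 (its x) by 330 (its y), rim 14 high, walls 4 thick, floor 4 thick; origin at the centre of its underside on the bench. Three tins fit side by side along its y, 100 apart
- cup: bystander, to be left alone: plain white plastic sample cup, 32 across, 24 tall, standing among the tins (mm); origin at the centre of its underside
- beaker: bystander, to be left alone: empty glass beaker, 66 across, 85 tall, behind the tins (mm); origin at the centre of its underside
- jar: bystander, to be left alone: closed brown glass jar, 54 across, 70 tall, on the right (mm); origin at the centre of its underside
- mortar: bystander, to be left alone: white ceramic mortar bowl, 90 across, 50 tall, far side (mm); origin at the centre of its underside
- brush: bystander, to be left alone: brush 170 long lying on the far side, roughly along y (mm); origin under its middle
- scoop: bystander, to be left alone: steel sample scoop 170 long lying on the far side, roughly along y (mm); origin under its middle
- mouse: bystander, to be left alone: grey computer mouse, 105 x 60 x 30, to the right near the robot (mm); origin at the centre of its underside
Mind the look-alikes: they are no part of the job. Leave any black or pink look-alike of the tin_b alone.

How it is judged:
At the end, for the whole second after the job is handed in: Heaviest tin gripped and held still, centre over 0.13 m above the bench, within 0.35 rad of upright; the other two stand on the tray floor at rest, within 0.12 rad of upright, untouched, each pressing on it with 1.2 to 4.1 N (the heaviest weighs over 5 N) (((height (world z) of tin_a_mid above 0.13 m and angle between tin_a_mid's own z axis and vertical below 0.35 rad and contact force between tin_a and the fingers above 3 N and linear speed of tin_a below 0.05 m/s and contact force between tin_a and tray below 0.05 N and contact force between tin_b and tray between 1.2 and 4.1 N and contact force between each of tin_b, tin_c and the arm below 0.1 N and contact force between each of tin_b, tin_c and the fingers below 0.1 N and contact force between each of tin_b, tin_c and tin_a below 0.05 N and angle between each of tin_b_mid, tin_c_mid's own z axis and vertical below 0.12 rad and linear speed of each of tin_b, tin_c below 0.03 m/s and contact force between tin_c and tray between 1.2 and 4.1 N) or (height (world z) of tin_b_mid above 0.13 m and angle between tin_b_mid's own z axis and vertical below 0.35 rad and contact force between tin_b and the fingers above 3 N and linear speed of tin_b below 0.05 m/s and contact force between tin_b and tray below 0.05 N and contact force between tin_a and tray between 1.2 and 4.1 N and contact force between each of tin_a, tin_c and the arm below 0.1 N and contact force between each of tin_a, tin_c and the fingers below 0.1 N and contact force between each of tin_a, tin_c and tin_b below 0.05 N and angle between each of tin_a_mid, tin_c_mid's own z axis and vertical below 0.12 rad and linear speed of each of tin_a, tin_c below 0.03 m/s and contact force between tin_c and tray between 1.2 and 4.1 N) or (height (world z) of tin_c_mid above 0.13 m and angle between tin_c_mid's own z axis and vertical below 0.35 rad and contact force between tin_c and the fingers above 3 N and linear speed of tin_c below 0.05 m/s and contact force between tin_c and tray below 0.05 N and contact force between tin_a and tray between 1.2 and 4.1 N and contact force between each of tin_a, tin_b and the arm below 0.1 N and contact force between each of tin_a, tin_b and the fingers below 0.1 N and contact force between each of tin_a, tin_b and tin_c below 0.05 N and angle between each of tin_a_mid, tin_b_mid's own z axis and vertical below 0.12 rad and linear speed of each of tin_a, tin_b below 0.03 m/s and contact force between tin_b and tray between 1.2 and 4.1 N))); the arm keeps its last pose, push and grip.
It fails at once if a tin is tipped over (more than 0.8 rad) (angle between any of tin_a_mid, tin_b_mid, tin_c_mid's own z axis and vertical above 0.8 rad).
It fails at once if a bystander is shifted by more than 3 cm (distance of any of cup, beaker, jar, mortar, brush, scoop, mouse from where it was at the start of the episode above 0.03 m).
It also fails if it takes over 72 s, if anything falls off the work surface, if the arm or the gripper's body presses on something with over 40 N, if the wrist force passes 120 N, or if a joint passes its speed limit or range.

### The arm

A 7-joint arm with a two-finger parallel gripper is mounted at the origin on the work surface. World frame = base frame: x ahead of the robot, y to its left, z up, the work surface at z = 0. Lengths are in m, angles in rad, forces in N, time in s.
With the tool pointing down it reaches from about 0.35 to 0.9 m from the base axis. Payload 7.2 kg.
Tool frame: the origin (TCP) lies midway between the tips of the shut fingers; the grasp point (between the pads) lies 19 mm behind it (ctrl.grip_point_offset is the distance from the TCP to the grasp point, in m); z points along the fingers, y is the line along which they close (so a half turn about z gives the same grasp; the last joint's range is limited). The gripper opens to 85 mm and grips with 20 to 120 N. Pads are 22 mm wide; open, the fingers measure 114 mm over their backs; the gripper's body (76 mm by 85 mm) begins 54 mm behind the grasp point. The pads swing forward as they close: fully open they stand 13 mm farther back than shut.
Start: joints at [-1.399, 0.411, -0.013, 1.596, 0.006, 1.134, -0.082], TCP at [0.148, 0.607, 0.231] pointing down, gripper open.
Joint ranges: [-2.95, 2.95], [-0.29, 1.99], [-1.47, 1.44], [0.14, 2.54], [-1.03, 4.17], [0.13, 1.85], [-2.86, 2.86]. Speed limits (rad/s): [2.39, 2.39, 3.01, 3.01, 3.14, 3.14, 3.14].

### API

Orientations are given as [roll, pitch, yaw] about the fixed x, y, z axes, in that order (R = Rz(yaw) Ry(pitch) Rx(roll)).
In Python, from workcell import ctrl gives the robot as it stands.
- The arm moves only by the tool apply_moves, never from a script. Its argument "steps" is text: rows parted by semicolons, each of 7 numbers parted by spaces: the finger opening in m, from 0 to 0.0854, then the shift along the world's x, y, z in m, then the turn, a rotation vector about the world's x, y, z in degrees. A call has 1 to 20 rows; each row is the pose to reach, as a shift and turn from the pose commanded when the call began; what a row does not reach only later rows make up. A row lasts 1/12 s, in which the tool goes at most 41.7 mm and 7.16 degrees, less where a joint would pass 70% of its speed; a pose out of reach is approached as far as the arm can. A call with a gripper value outside its range is refused whole. The fingers move at their own pace and stop on an object; "force" is the grip in N (left out, the last holds). Time passes only in rows, so rows that repeat a pose let the fingers close. It gives the time, the measured TCP pose, the force, the opening and the grip force at its end, in the units of the state.
- ctrl.state(): the state, without advancing time (a new reading comes with each control period).
- ctrl.read_camera(name): name is "scene" or "top" or "wrist"; returns a dict with "image" (420x560x3 uint8, red, green, blue), "depth" (420x560 float32, m along the optical axis (not along the pixel's ray), 0 where there is no reading), "camera_matrix" (3x3 intrinsics, pixels), "extrinsics" (4x4, takes a point from camera to world coordinates); the wrist camera has in their place "T_tool_cam" (4x4, takes a point from camera to tool coordinates, whose origin is the TCP and whose axes are the flange's). Camera axes: x right, y up, looking along -z (the intrinsics and any distortion apply to the point x, -y, -z); pixel columns grow to the right and rows downward; lengths in m; the calibration is good to about 2 mm. A picture is of the moment at which its call begins: read the wrist's pose just before it.
- ctrl.hand_in(): hands the job in; it is judged then, once.
The state is a dict: "time": time; "joints": joint angles; "qd": joint speeds; "effort": joint torques, N m; "tcp_pos": TCP position; "tcp_rot": TCP orientation; "force": force on the tool from outside, world axes, zero at the start; "moment": the same for the moment, N m; "opening": finger opening in m; "grasp_force": force on a finger pad.
Only numpy, scipy, OpenCV 4.12 (cv2) and the standard library are available. Lean on these libraries where they do the work, as an engineer would, in place of code of your own. Each camera call takes 0.05 s, during which the arm holds its last target. There are 200 camera calls.

## Working session

There is one attempt and no reset: what is moved stays moved. The work goes in short steps, Python scripts to look and compute and a tool call to move; the robot and the scene stay as the last step left them, time stands still between calls to the robot, and variables do not carry over. Pictures are saved under pics/ and viewed, at most 10 in all, crops included, and the job is handed in when it is done.

Besides the shell and the picture viewer there is one more tool, called after "Call:" by a JSON object that holds its "name" and its "arguments". apply_moves: Moves the arm, as the interface text tells. Its arguments: {"type":"object","properties":{"steps":{"type":"string"},"force":{"type":"number"}},"required":["steps"]}

```bash
mkdir -p pics; cat > h.py <<'E'
import numpy as np,cv2
from workcell import ctrl
def snap(n,f):
    r=ctrl.read_camera(n); cv2.imwrite(f'pics/{f}.png',r['image'][:,:,::-1]); np.savez(f'{f}.npz',**{k:v for k,v in r.items() if k!='name'}); return r
def cloud(r):
    d=r['depth'];K=r['camera_matrix'];v,u=np.mgrid[:d.shape[0],:d.shape[1]]
    p=np.stack([(u-K[0,2])/K[0,0]*d,-(v-K[1,2])/K[1,1]*d,-d],-1)
    T=r['extrinsics'];return p@T[:3,:3].T+T[:3,3]
E
python3 - <<'E'
from h import *
for n in('top','scene'):
    r=snap(n,n)
    print([k for k in r])
print(ctrl.state())
E
```

```text
['image', 'depth', 'camera_matrix', 'extrinsics']
['image', 'depth', 'camera_matrix', 'extrinsics']
{'time': 0.1, 'joints': array([-1.39918155,  0.41180634, -0.01270165,  1.59694864,  0.00559821,
        1.13431179, -0.08221874]), 'qd': array([-0.00064446, -0.00095878, -0.00158185, -0.00301563,  0.00092423,
       -0.001494  ,  0.00010883]), 'effort': array([ 2.08076730e-03, -6.01826978e+01,  6.83808625e-01, -3.00091982e+01,
        1.39990076e-02,  6.28446287e-03, -2.06898443e-05]), 'tcp_pos': array([0.14838852, 0.60667282, 0.23055047]), 'tcp_rot': array([-3.14015788e+00,  1.04194716e-04,  2.90177310e+00]), 'force': array([ 0.91859961, -0.13068504,  0.2377458 ]), 'moment': array([ 0.02767335, -0.03185089,  0.01287855]), 'grasp_force': 0.0, 'opening': 0.08536121908223501}
```

View pics/top.png

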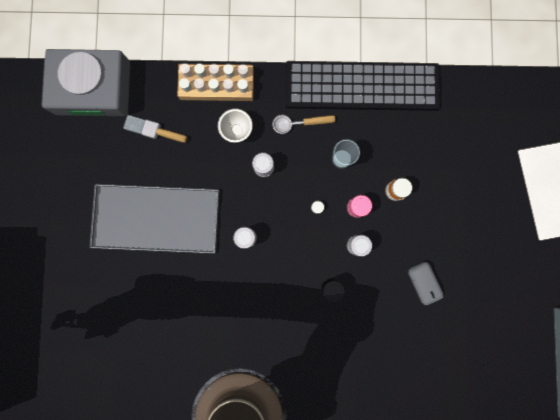

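View pics/scene.png

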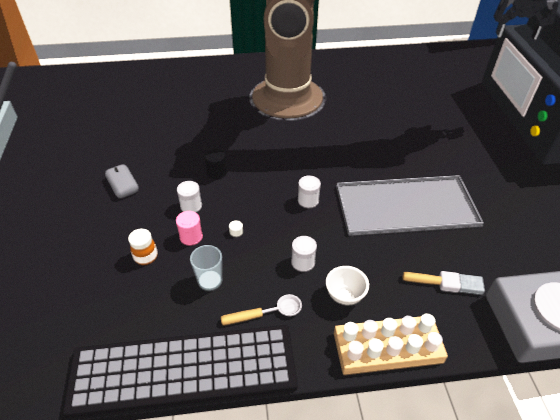

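The top view shows three silver tins at about (244,237), (263,164) and (360,245). The pink look-alike is at (360,206), the black one at (334,290), the cup at (317,207) and the tray at (155,218). I'll measure their positions next.

```bash
python3 - <<'E'
from h import *
r=dict(np.load('top.npz'));P=cloud(r)
print(P[20,20],P[400,500],'cam',r['extrinsics'][:3,3])
P2=cloud(dict(np.load('scene.npz')))
def top(Q,c,rad=.06,n=''):
    m=(np.hypot(Q[...,0]-c[0],Q[...,1]-c[1])<rad)&(Q[...,2]>.008)&(Q[...,2]<.2)
    q=Q[m]
    if len(q)<5: return None
    zm=np.percentile(q[:,2],95); t=q[q[:,2]>zm-.006]
    return len(q),zm.round(3),((t.min(0)+t.max(0))/2).round(4),(t.max(0)-t.min(0)).round(3)
for n,u,v in [('t1',244,237),('t2',263,164),('t3',360,245),('pink',360,206),('black',334,290),('cup',317,207),('beaker',346,154),('jar',399,189),('mortar',236,126),('mouse',426,284)]:
    c=P[v,u]; print(n,c.round(3),top(P,c,.045),top(P2,c,.045))
for u,v in [(155,218),(97,190),(215,193),(213,248),(95,244)]: print(P[v,u].round(3))
E
```

```text
[ 1.47407894  1.14579857 -0.74570692] [ 4.71266013e-02 -6.78881999e-01 -3.86279743e-05] cam [ 0.45841893 -0.10592157  1.0867683 ]
t1 [ 0.463 -0.008  0.065] (354, np.float64(0.066), array([ 0.4632, -0.0078,  0.0646]), array([0.051, 0.051, 0.008])) (561, np.float64(0.066), array([ 0.4644, -0.0116,  0.0645]), array([0.054, 0.052, 0.009]))
t2 [ 0.651 -0.053  0.064] (386, np.float64(0.066), array([ 0.654 , -0.0526,  0.0641]), array([0.052, 0.052, 0.008])) (685, np.float64(0.066), array([ 0.6556, -0.0555,  0.0638]), array([0.054, 0.052, 0.008]))
t3 [ 0.447 -0.302  0.063] (400, np.float64(0.066), array([ 0.4467, -0.3044,  0.0638]), array([0.051, 0.051, 0.008])) (586, np.float64(0.066), array([ 0.45  , -0.308 ,  0.0645]), array([0.056, 0.05 , 0.009]))
pink [ 0.546 -0.302  0.062] (392, np.float64(0.066), array([ 0.5472, -0.3047,  0.064 ]), array([0.049, 0.051, 0.008])) (647, np.float64(0.066), array([ 0.5495, -0.3085,  0.0646]), array([0.053, 0.051, 0.009]))
black [ 0.334 -0.236  0.065] (399, np.float64(0.066), array([ 0.331 , -0.2361,  0.0648]), array([0.05 , 0.051, 0.01 ])) (514, np.float64
[... 520 characters left out ...]
69] (438, np.float64(0.072), array([ 0.594 , -0.4076,  0.071 ]), array([0.044, 0.047, 0.009])) (754, np.float64(0.073), array([ 0.5962, -0.4118,  0.0717]), array([0.05 , 0.047, 0.009]))
mortar [0.765 0.025 0.008] (729, np.float64(0.051), array([0.7634, 0.0233, 0.0505]), array([0.073, 0.085, 0.01 ])) (1014, np.float64(0.052), array([0.7606, 0.0224, 0.0507]), array([0.082, 0.082, 0.01 ]))
mouse [ 0.347 -0.48   0.027] (753, np.float64(0.033), array([ 0.3477, -0.4807,  0.0322]), array([0.088, 0.075, 0.01 ])) (502, np.float64(0.034), array([ 0.3477, -0.4847,  0.0324]), array([0.088, 0.072, 0.008]))
[0.511 0.237 0.005]
[0.585 0.396 0.006]
[0.581 0.079 0.002]
[0.433 0.08  0.002]
[0.44  0.394 0.004]
```

Call:
{"name": "apply_moves", "arguments": {"steps": "0.0854 0.1 -0.2 0 0 0 6; 0.0854 0.316 -0.617 -0.08 0 0 13.7; 0.0854 0.316 -0.617 -0.08 0 0 13.7; 0.0854 0.316 -0.617 -0.08 0 0 13.7; 0.0854 0.316 -0.617 -0.08 0 0 13.7; 0.0854 0.316 -0.617 -0.08 0 0 13.7; 0.0854 0.316 -0.617 -0.08 0 0 13.7; 0.0854 0.316 -0.617 -0.08 0 0 13.7; 0.0854 0.316 -0.617 -0.08 0 0 13.7; 0.0854 0.316 -0.617 -0.08 0 0 13.7; 0.0854 0.316 -0.617 -0.08 0 0 13.7; 0.0854 0.316 -0.617 -0.08 0 0 13.7; 0.0854 0.316 -0.617 -0.08 0 0 13.7; 0.0854 0.316 -0.617 -0.08 0 0 13.7; 0.0854 0.316 -0.617 -0.08 0 0 13.7; 0.0854 0.316 -0.617 -0.08 0 0 13.7; 0.0854 0.316 -0.617 -0.08 0 0 13.7; 0.0854 0.316 -0.617 -0.08 0 0 13.7; 0.0854 0.316 -0.617 -0.08 0 0 13.7; 0.0854 0.316 -0.617 -0.08 0 0 13.7", "force": 50}}

```text
time: 1.77
tcp_pos: [0.4639, -0.0095, 0.1509]
tcp_rot: [3.141, -0.001, 3.141]
force: [-0.1, 0.3, -0.2]
opening: 0.0858
grasp_force: 0.0
```

```bash
cat >> h.py <<'E'
from scipy.spatial.transform import Rotation as Ro
def wristtop(f):
    s=ctrl.state(); r=snap('wrist',f)
    T=np.eye(4);T[:3,:3]=Ro.from_euler('xyz',s['tcp_rot']).as_matrix();T[:3,3]=s['tcp_pos']
    r['extrinsics']=T@r['T_tool_cam']; return s,cloud(r)
def tintop(Q,c,zlo=.057,zhi=.075,rad=.04):
    m=(np.hypot(Q[...,0]-c[0],Q[...,1]-c[1])<rad)&(Q[...,2]>zlo)&(Q[...,2]<zhi)
    q=Q[m][:,:2].astype(np.float32)
    return len(q),cv2.minEnclosingCircle(q) if len(q)>5 else None, np.ptp(q,0) if len(q) else 0
E
python3 - <<'E'
from h import *
s,Q=wristtop('w1'); print(tintop(Q,s['tcp_pos']), np.nanmin(Q[...,2]),Q[200,280])
E
```

```text
(4317, ((0.4640057384967804, -0.009729649871587753), 0.026627102866768837), array([0.05296111, 0.05205709], dtype=float32)) -0.0018451649221764566 [ 0.45630039 -0.01421444  0.06478922]
```

View pics/w1.png

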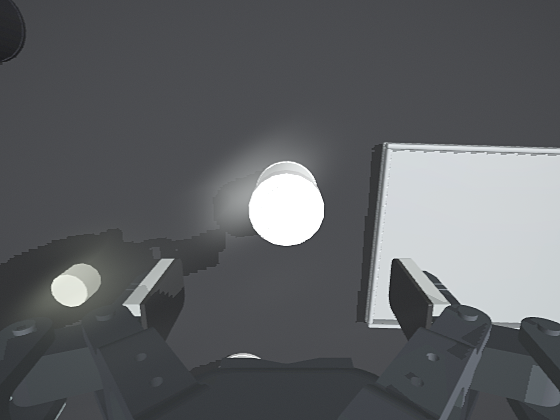

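The wrist view shows the tin at (286,208), between the fingers. The measured centre (0.464, -0.010) matches the tool position, so I'll grasp and lift to weigh it.

Call:
{"name": "apply_moves", "arguments": {"steps": "0.0854 0 0 -0.04 0 0 0; 0.0854 0 0 -0.08 0 0 0; 0.0854 0 0 -0.115 0 0 0; 0.0854 0 0 -0.129 0 0 0; 0.0854 0 0 -0.129 0 0 0; 0.04 0 0 -0.129 0 0 0; 0.04 0 0 -0.129 0 0 0; 0.04 0 0 -0.129 0 0 0; 0.04 0 0 -0.129 0 0 0; 0.04 0 0 -0.129 0 0 0; 0.04 0 0 -0.129 0 0 0; 0.04 0 0 -0.12 0 0 0; 0.04 0 0 -0.10 0 0 0; 0.04 0 0 -0.07 0 0 0; 0.04 0 0 -0.04 0 0 0; 0.04 0 0 -0.04 0 0 0; 0.04 0 0 -0.04 0 0 0; 0.04 0 0 -0.04 0 0 0; 0.04 0 0 -0.04 0 0 0; 0.04 0 0 -0.04 0 0 0", "force": 50}}

```text
time: 3.48
tcp_pos: [0.4634, -0.0099, 0.1103]
tcp_rot: [-3.141, -0.002, 3.141]
force: [0.0, 0.2, -6.4]
opening: 0.0506
grasp_force: 61.1
```

```bash
cat > wt.py <<'E'
from h import *
F=[]
for i in range(4):
    ctrl.read_camera('top'); s=ctrl.state(); F.append(s['force'])
print(np.round(F,2),s['tcp_pos'],s['opening'],s['grasp_force'],s['time'])
E
python3 wt.py
```

```text
[[-0.23 -0.29 -7.01]
 [-0.59  0.43 -6.9 ]
 [-0.64  0.53 -6.2 ]
 [ 0.4  -0.01 -6.66]] [ 0.46407025 -0.01002066  0.11070661] 0.05059293125747779 61.052684392780066 3.6833
```

About 6.7 N, so this looks like the heavy tin. I'll put it back, then check the other two and place them on the tray.

Call:
{"name": "apply_moves", "arguments": {"steps": "0.04 0 0 -0.035 0 0 0; 0.04 0 0 -0.065 0 0 0; 0.04 0 0 -0.08 0 0 0; 0.04 0 0 -0.087 0 0 0; 0.04 0 0 -0.089 0 0 0; 0.04 0 0 -0.089 0 0 0; 0.0854 0 0 -0.089 0 0 0; 0.0854 0 0 -0.089 0 0 0; 0.0854 0 0 -0.089 0 0 0; 0.0854 0 0 -0.089 0 0 0; 0.0854 0 0 -0.06 0 0 0; 0.0854 0 0 -0.02 0 0 0; 0.0854 0 0 0.02 0 0 0; 0.0854 0.02 0 0.04 0 0 0; 0.0854 0.06 -0.01 0.04 0 0 0; 0.0854 0.1 -0.02 0.04 0 0 0; 0.0854 0.14 -0.03 0.04 0 0 0; 0.0854 0.18 -0.0445 0.04 0 0 0; 0.0854 0.191 -0.0445 0.04 0 0 0; 0.0854 0.191 -0.0445 0.04 0 0 0", "force": 50}}

```text
time: 5.35
tcp_pos: [0.6581, -0.0555, 0.1505]
tcp_rot: [-3.14, 0.001, 3.14]
force: [-0.9, -0.0, -0.2]
opening: 0.0855
grasp_force: 0.0
```

```bash
python3 - <<'E'
from h import *
s,Q=wristtop('w2'); print(s['tcp_pos'],s['force'],tintop(Q,s['tcp_pos']))
r=snap('top','top2'); print(tintop(cloud(r),(.464,-.01)))
E
```

```text
[ 0.65813491 -0.05547033  0.15047635] [-0.86863104 -0.00201677 -0.23764531] (4350, ((0.6563178300857544, -0.05382566899061203), 0.026730796322226524), array([0.05231786, 0.05244259], dtype=float32))
(262, ((0.4588944911956787, -0.008745616301894188), 0.026326389983296394), array([0.05064362, 0.04048101], dtype=float32))
```

Call:
{"name": "apply_moves", "arguments": {"steps": "0.0854 0 0 -0.04 0 0 0; 0.0854 0 0 -0.08 0 0 0; 0.0854 0 0 -0.115 0 0 0; 0.0854 0 0 -0.129 0 0 0; 0.0854 0 0 -0.129 0 0 0; 0.04 0 0 -0.129 0 0 0; 0.04 0 0 -0.129 0 0 0; 0.04 0 0 -0.129 0 0 0; 0.04 0 0 -0.129 0 0 0; 0.04 0 0 -0.129 0 0 0; 0.04 0 0 -0.129 0 0 0; 0.04 0 0 -0.12 0 0 0; 0.04 0 0 -0.10 0 0 0; 0.04 0 0 -0.07 0 0 0; 0.04 0 0 -0.04 0 0 0; 0.04 0 0 0 0 0 0; 0.04 0 0 0 0 0 0; 0.04 0 0 0 0 0 0; 0.04 0 0 0 0 0 0; 0.04 0 0 0 0 0 0", "force": 50}}

```text
time: 7.12
tcp_pos: [0.6544, -0.0541, 0.1503]
tcp_rot: [3.141, -0.002, 3.141]
force: [-0.9, -1.1, -3.7]
opening: 0.0506
grasp_force: 54.4
```

```bash
python3 wt.py
```

```text
[[-0.29 -0.39 -3.37]
 [ 0.11  0.28 -2.5 ]
 [ 0.1   0.79 -2.16]
 [-0.22 -0.15 -3.29]] [ 0.65481456 -0.05436026  0.1500927 ] 0.050430404356533516 54.37221952714026 7.3167
```

It weighs about 3 N, so it is a light one. I'll place it on the tray at (0.51, 0.33).

Call:
{"name": "apply_moves", "arguments": {"steps": "0.04 -0.005 0.015 0 0 0 0; 0.04 -0.02 0.05 0 0 0 0; 0.04 -0.034 0.085 0 0 0 0; 0.04 -0.048 0.12 0 0 0 0; 0.04 -0.062 0.155 0 0 0 0; 0.04 -0.076 0.19 0 0 0 0; 0.04 -0.09 0.225 0 0 0 0; 0.04 -0.104 0.26 0 0 0 0; 0.04 -0.118 0.295 0 0 0 0; 0.04 -0.132 0.33 0 0 0 0; 0.04 -0.14 0.36 0 0 0 0; 0.04 -0.144 0.38 0 0 0 0; 0.04 -0.145 0.384 0 0 0 0; 0.04 -0.145 0.384 -0.02 0 0 0; 0.04 -0.145 0.384 -0.055 0 0 0; 0.04 -0.145 0.384 -0.09 0 0 0; 0.04 -0.145 0.384 -0.112 0 0 0; 0.04 -0.145 0.384 -0.122 0 0 0; 0.04 -0.145 0.384 -0.125 0 0 0; 0.04 -0.145 0.384 -0.125 0 0 0"}}

```text
time: 8.98
tcp_pos: [0.5097, 0.3277, 0.0274]
tcp_rot: [-3.14, -0.003, 3.139]
force: [-7.4, -5.3, 12.2]
opening: 0.0509
grasp_force: 57.2
```

```bash
python3 wt.py
```

```text
[[-7.64 -4.27 11.91]
 [-6.96 -5.88 11.9 ]
 [-6.44 -5.66 11.05]
 [-7.61 -5.75 12.53]] [0.50970772 0.32764322 0.02734046] 0.05028643629316537 57.242581620812416 9.1833
```

Call:
{"name": "apply_moves", "arguments": {"steps": "0.04 0 0 0.001 0 0 0; 0.04 0 0 0.0015 0 0 0; 0.04 0 0 0.0015 0 0 0; 0.0854 0 0 0.0015 0 0 0; 0.0854 0 0 0.0015 0 0 0; 0.0854 0 0 0.0015 0 0 0; 0.0854 0 0 0.0015 0 0 0; 0.0854 0 0 0.03 0 0 0; 0.0854 0 0 0.07 0 0 0; 0.0854 0 0 0.11 0 0 0; 0.0854 0 0 0.13 0 0 0; 0.0854 0 -0.02 0.13 0 0 0; 0.0854 0 -0.06 0.13 0 0 0; 0.0854 0 -0.1 0.13 0 0 0; 0.0854 0 -0.14 0.13 0 0 0; 0.0854 0 -0.18 0.13 0 0 0; 0.0854 0 -0.22 0.13 0 0 0; 0.0854 0 -0.25 0.13 0 0 0; 0.0854 0 -0.26 0.13 0 0 0; 0.0854 0 -0.26 0.13 0 0 0"}}

```text
time: 10.85
tcp_pos: [0.5106, 0.0662, 0.1568]
tcp_rot: [-3.141, 0.001, 3.136]
force: [-0.0, 0.1, -0.5]
opening: 0.0856
grasp_force: 0.0
```

Call:
{"name": "apply_moves", "arguments": {"steps": "0.0854 0 -0.02 0 0 0 0; 0.0854 -0.01 -0.06 0 0 0 0; 0.0854 -0.02 -0.1 0 0 0 0; 0.0854 -0.03 -0.14 0 0 0 0; 0.0854 -0.04 -0.18 0 0 0 0; 0.0854 -0.05 -0.22 0 0 0 0; 0.0854 -0.06 -0.26 0 0 0 0; 0.0854 -0.062 -0.3 0 0 0 0; 0.0854 -0.062 -0.34 0 0 0 0; 0.0854 -0.062 -0.365 0 0 0 0; 0.0854 -0.062 -0.376 0 0 0 0; 0.0854 -0.062 -0.376 0 0 0 0; 0.0854 -0.062 -0.376 0 0 0 0; 0.0854 -0.062 -0.376 0 0 0 0; 0.0854 -0.062 -0.376 0 0 0 0"}}

```text
time: 12.1
tcp_pos: [0.4493, -0.3041, 0.1561]
tcp_rot: [3.14, -0.0, -3.139]
force: [0.6, 0.4, 0.1]
opening: 0.0855
grasp_force: 0.0
```

```bash
python3 - <<'E'
from h import *
s,Q=wristtop('w3'); print(s['tcp_pos'],s['force'],tintop(Q,s['tcp_pos']))
r=snap('top','top3'); P=cloud(r); print(tintop(P,(.464,-.01)),tintop(P,(.51,.33)))
E
```

```text
[ 0.4492839  -0.3040618   0.15613231] [0.59388463 0.43964877 0.09637413] (4166, ((0.44830021262168884, -0.3071354925632477), 0.026713993400335312), array([0.05277979, 0.05242839], dtype=float32))
(342, ((0.4589259624481201, -0.008541918359696865), 0.026369517669081688), array([0.0505195 , 0.05113361], dtype=float32)) (371, ((0.508285641670227, 0.3300257921218872), 0.027373768389225006), array([0.05085787, 0.05203778], dtype=float32))
```

View pics/w3.png

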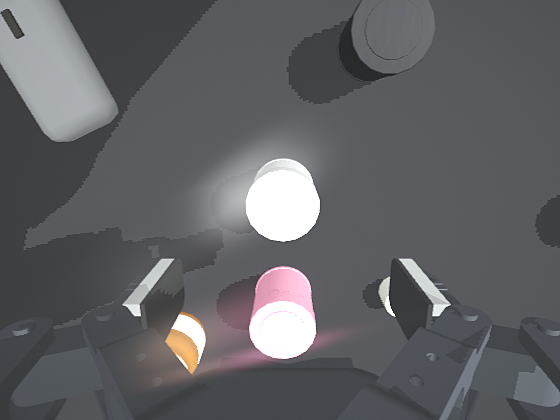

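The wrist view shows the silver tin centred at (283,202), with the pink look-alike well clear below it at (283,310). Next: grasp and weigh.

Call:
{"name": "apply_moves", "arguments": {"steps": "0.0854 -0.001 -0.002 -0.04 0 0 0; 0.0854 -0.001 -0.002 -0.08 0 0 0; 0.0854 -0.001 -0.002 -0.12 0 0 0; 0.0854 -0.001 -0.002 -0.134 0 0 0; 0.0854 -0.001 -0.002 -0.134 0 0 0; 0.04 -0.001 -0.002 -0.134 0 0 0; 0.04 -0.001 -0.002 -0.134 0 0 0; 0.04 -0.001 -0.002 -0.134 0 0 0; 0.04 -0.001 -0.002 -0.134 0 0 0; 0.04 -0.001 -0.002 -0.134 0 0 0; 0.04 -0.001 -0.002 -0.134 0 0 0; 0.04 0 0 -0.125 0 0 0; 0.04 0 0 -0.10 0 0 0; 0.04 0 0 -0.07 0 0 0; 0.04 0 0 -0.035 0 0 0; 0.04 0 0 0 0 0 0; 0.04 0 0 0 0 0 0; 0.04 0 0 0 0 0 0; 0.04 0 0 0 0 0 0; 0.04 0 0 0 0 0 0"}}

```text
time: 13.87
tcp_pos: [0.4478, -0.3056, 0.1554]
tcp_rot: [3.141, -0.002, 3.141]
force: [-0.5, -0.4, -1.5]
opening: 0.0508
grasp_force: 54.0
```

```bash
python3 wt.py
```

```text
[[ 0.13 -0.48 -1.2 ]
 [-0.13 -0.1  -2.22]
 [-0.09  0.46 -1.94]
 [ 0.39  0.11 -1.91]] [ 0.44789044 -0.30614314  0.15530919] 0.050961842909246234 54.02976684141322 14.0667
```

About 2 N: light as well. I'll place it at (0.51, 0.21).

Call:
{"name": "apply_moves", "arguments": {"steps": "0.04 0 0.015 0 0 0 0; 0.04 0.005 0.05 0 0 0 0; 0.04 0.009 0.085 0 0 0 0; 0.04 0.013 0.12 0 0 0 0; 0.04 0.018 0.155 0 0 0 0; 0.04 0.022 0.19 0 0 0 0; 0.04 0.026 0.225 0 0 0 0; 0.04 0.031 0.26 0 0 0 0; 0.04 0.035 0.295 0 0 0 0; 0.04 0.039 0.33 0 0 0 0; 0.04 0.044 0.365 0 0 0 0; 0.04 0.048 0.4 0 0 0 0; 0.04 0.052 0.435 0 0 0 0; 0.04 0.056 0.47 0 0 0 0; 0.04 0.06 0.5 0 0 0 0; 0.04 0.062 0.514 0 0 0 0; 0.04 0.062 0.516 0 0 0 0; 0.04 0.062 0.516 0 0 0 0; 0.04 0.062 0.516 0 0 0 0"}}

```text
time: 15.65
tcp_pos: [0.5103, 0.2078, 0.1558]
tcp_rot: [-3.14, -0.001, 3.139]
force: [0.3, -0.4, -1.9]
opening: 0.0502
grasp_force: 54.1
```

Call:
{"name": "apply_moves", "arguments": {"steps": "0.04 0 0 -0.02 0 0 0; 0.04 0 0 -0.055 0 0 0; 0.04 0 0 -0.09 0 0 0; 0.04 0 0 -0.115 0 0 0; 0.04 0 0 -0.125 0 0 0; 0.04 0 0 -0.128 0 0 0; 0.04 0 0 -0.1285 0 0 0; 0.04 0 0 -0.1285 0 0 0; 0.04 0 0 -0.1285 0 0 0"}}

```text
time: 16.4
tcp_pos: [0.5114, 0.209, 0.0288]
tcp_rot: [3.141, 0.002, 3.14]
force: [-0.4, -0.2, -2.9]
opening: 0.0507
grasp_force: 54.3
```

Call:
{"name": "apply_moves", "arguments": {"steps": "0.04 0 0 -0.001 0 0 0; 0.04 0 0 -0.0015 0 0 0; 0.04 0 0 -0.0015 0 0 0; 0.04 0 0 -0.0015 0 0 0"}}

```text
time: 16.73
tcp_pos: [0.5114, 0.2095, 0.0275]
tcp_rot: [3.141, 0.002, 3.141]
force: [-1.6, -1.4, 6.5]
opening: 0.0501
grasp_force: 55.1
```

Contact. I'll release and go above the heavy tin.

Call:
{"name": "apply_moves", "arguments": {"steps": "0.04 0 0 0.0008 0 0 0; 0.04 0 0 0.0008 0 0 0; 0.0854 0 0 0.0008 0 0 0; 0.0854 0 0 0.0008 0 0 0; 0.0854 0 0 0.0008 0 0 0; 0.0854 0 0 0.0008 0 0 0; 0.0854 0 0 0.03 0 0 0; 0.0854 0 0 0.07 0 0 0; 0.0854 0 0 0.11 0 0 0; 0.0854 0 0 0.125 0 0 0; 0.0854 -0.005 -0.03 0.125 0 0 0; 0.0854 -0.012 -0.07 0.125 0 0 0; 0.0854 -0.02 -0.11 0.125 0 0 0; 0.0854 -0.03 -0.15 0.125 0 0 0; 0.0854 -0.04 -0.19 0.125 0 0 0; 0.0854 -0.047 -0.215 0.125 0 0 0; 0.0854 -0.047 -0.2195 0.125 0 0 0; 0.0854 -0.047 -0.2195 0.125 0 0 0; 0.0854 -0.047 -0.2195 0.125 0 0 0; 0.0854 -0.047 -0.2195 0.125 0 0 0"}}

```text
time: 18.4
tcp_pos: [0.4639, -0.0084, 0.1513]
tcp_rot: [3.141, 0.0, -3.14]
force: [0.8, 0.5, -0.4]
opening: 0.0855
grasp_force: 0.0
```

```bash
python3 - <<'E'
from h import *
s,Q=wristtop('w4'); print(s['tcp_pos'],s['force'],tintop(Q,s['tcp_pos']))
E
```

```text
[ 0.46393989 -0.00835467  0.15126692] [ 0.76221134  0.51560814 -0.41607755] (4338, ((0.4609164893627167, -0.010488766245543957), 0.02675427868962288), array([0.05286744, 0.05237976], dtype=float32))
```

Call:
{"name": "apply_moves", "arguments": {"steps": "0.0854 -0.002 -0.002 -0.04 0 0 0; 0.0854 -0.002 -0.002 -0.08 0 0 0; 0.0854 -0.002 -0.002 -0.115 0 0 0; 0.0854 -0.002 -0.002 -0.129 0 0 0; 0.0854 -0.002 -0.002 -0.129 0 0 0; 0.04 -0.002 -0.002 -0.129 0 0 0; 0.04 -0.002 -0.002 -0.129 0 0 0; 0.04 -0.002 -0.002 -0.129 0 0 0; 0.04 -0.002 -0.002 -0.129 0 0 0; 0.04 -0.002 -0.002 -0.129 0 0 0; 0.04 -0.002 -0.002 -0.129 0 0 0; 0.04 0 0 -0.12 0 0 0; 0.04 0 0 -0.09 0 0 0; 0.04 0 0 -0.055 0 0 0; 0.04 0 0 -0.02 0 0 0; 0.04 0 0 0.015 0 0 0; 0.04 0 0 0.04 0 0 0; 0.04 0 0 0.05 0 0 0; 0.04 0 0 0.05 0 0 0; 0.04 0 0 0.05 0 0 0", "force": 60}}

```text
time: 20.12
tcp_pos: [0.4629, -0.0096, 0.2008]
tcp_rot: [3.141, -0.0, 3.141]
force: [-0.2, 1.2, -7.3]
opening: 0.0506
grasp_force: 65.9
```

Call:
{"name": "apply_moves", "arguments": {"steps": "0.04 0 0 0 0 0 0; 0.04 0 0 0 0 0 0; 0.04 0 0 0 0 0 0; 0.04 0 0 0 0 0 0; 0.04 0 0 0 0 0 0; 0.04 0 0 0 0 0 0; 0.04 0 0 0 0 0 0; 0.04 0 0 0 0 0 0"}}

```text
time: 20.78
tcp_pos: [0.4635, -0.0099, 0.2013]
tcp_rot: [-3.142, -0.0, 3.141]
force: [-0.5, -0.4, -6.4]
opening: 0.0505
grasp_force: 65.9
```

```bash
python3 wt.py; python3 - <<'E'
from h import *
snap('scene','end'); r=snap('top','tend');P=cloud(r)
for c in((.51,.33),(.51,.21)): print(tintop(P,c))
E
```

```text
[[ 0.62 -0.32 -5.89]
 [-0.01 -0.19 -6.25]
 [-0.9   0.1  -6.81]
 [ 0.79  0.35 -6.77]] [ 0.46348761 -0.00987224  0.20134056] 0.05023171654794555 65.86204561404884 20.9833
(373, ((0.5080426931381226, 0.3303021490573883), 0.027406271547079086), array([0.05090073, 0.05423674], dtype=float32))
(323, ((0.5075997710227966, 0.2106117159128189), 0.02648319862782955), array([0.05081192, 0.04908495], dtype=float32))
```

View pics/end.png

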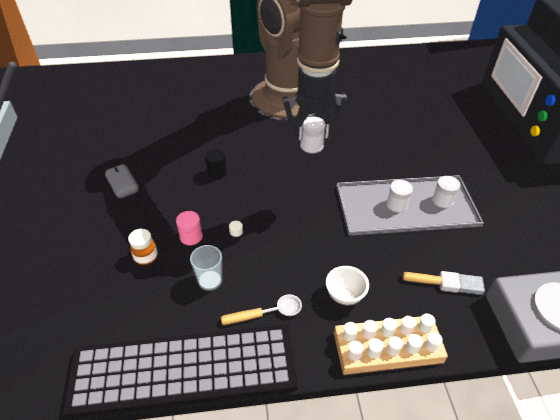

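The final view shows both light tins standing on the tray at (400,196) and (446,192). The heavy tin is held upright at (313,135), and nothing else has moved.

```bash
python3 -c "from workcell import ctrl; print(ctrl.hand_in())"
```

```text
the job is handed in; nothing more can be done
None
```

The job is handed in: the heaviest tin (about 6.5 N) is held upright with its foot about 18 cm above the bench, the two lighter ones (about 3 N and 2 N) stand on the tray, and nothing else was moved; the hand-in returned no verdict.

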